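Re-sort field samples in the cold blocks

ROBOT

A 6-joint arm with a two-finger parallel gripper is mounted at the origin on a cart in front of the work surface, level with it; the furniture and walls round the work are solid. World frame = base frame: x ahead of the robot, y to its left, z up, the work surface at z = 0. Lengths are in m, angles in rad, forces in N, time in s.
With the tool pointing down it reaches from about 0.275 to 0.75 m from the base axis. Payload 10.2 kg.
Tool frame: the origin (TCP) lies midway between the tips of the shut fingers; the grasp point (between the pads) lies 19 mm behind it (env.hold_point_z is the distance from the TCP to the grasp point, in m); z points along the fingers, y is the line along which they close (so a half turn about z gives the same grasp; the last joint's range is limited). The gripper opens to 85 mm and grips with 20 to 120 N. Pads are 22 mm wide; open, the fingers measure 114 mm over their backs; the gripper's body (76 mm by 85 mm) begins 54 mm behind the grasp point. The pads swing forward as they close: fully open they stand 13 mm farther back than shut.
Start: joints at [-1.568, 0.313, 1.498, -0, 1.331, -0.223], TCP at [0.118, -0.512, 0.2] pointing down, gripper open.
Joint ranges: [-2.94, 2.94], [-0.97, 2.17], [0.19, 2.56], [-1.23, 4.37], [0.02, 3.11], [-2.88, 2.88]. Speed limits (rad/s): [2.39, 2.39, 3.01, 3.14, 3.14, 3.14].

INTERFACE

Orientations are given as a unit quaternion [x, y, z, w].
In Python, from bench import env, kinematics, monitor, eyes, job gives the robot as it stands. The module is installed in compiled form; this text tells all that it offers. Calls block until the motion is done:
- env.reach(position, orientation): joint-space move of the TCP to a pose.
- env.movel(position, velocity=0.15, frame=None, guard=None): straight line of the TCP; frame=None keeps the orientation; velocity is the mean speed in m/s. With guard (N) it stops when the force on the tool has changed by that much, and returns True; else False.
- env.set_joints(angles): joint-space move.
- env.release() and env.close_gripper(effort=None): open the fingers fully, or close them until they stop; effort is the grip in N (None keeps the last).
- env.hold(seconds).
- kinematics.ik(position, orientation): joint angles nearest the present ones, or None.
- monitor.sense(): the state.
- eyes.grab_frame(name): name is "side" or "top"; returns a dict with "frame" (400x640x3 uint8, red, green, blue), "mtx" (3x3 intrinsics, pixels), "view" (4x4, takes a point from world to camera coordinates). Camera axes: x right, y down, z forward; pixel columns grow to the right and rows downward; lengths in m; the calibration is good to about 2 mm. A picture is of the moment at which its call begins. There is no depth.
A pose or a line that the arm cannot do raises env.MotionError and nothing moves.
- job.hand_in(): hands the job in; it is judged then, once.
The state is a dict: "clock": time; "joints": joint angles; "qvel": joint speeds; "joint_efforts": joint torques, N m; "position": TCP position; "ee_rot": TCP orientation; "contact_force": force on the tool from outside, world axes, zero at the start; "ft_torque": the same for the moment, N m; "finger_gap": opening from 0.0 (shut) to 1.0 (fully open); "gripper_force": force on a finger pad.
Only numpy, scipy, OpenCV 4.12 (cv2) and the standard library are available. Lean on these libraries where they do the work, as an engineer would, in place of code of your own. Each camera call takes 0.05 s, during which the arm holds its last target. There are 200 camera calls.

TASK

The four field samples were put back into the wrong wells of the two cold blocks. Move each cup into the well whose ring has the colour of its lid, seated upright on the well's floor; the samples must stay cold, so never stand a cup on the bench - the well with the black ring is free for parking a cup on the way. Set the cups down rather than dropping them, do not tip them over, and do not disturb the open vial with the blue label.

Things in the scene. Friction and masses are not known exactly. Their poses are not given: they have to be found in the camera images.
- cup_red: Sample cup with a red screw lid. White tapered cup, 37 mm across at the foot, 45 mm under the lid; the lid is 50 mm across and 10 mm tall, from 48 to 58 mm above the underside; 20 to 80 g. Origin at the centre of its underside, z up. Seated in a well, its lid spans 82 to 92 mm above the bench: grip it from above by the lid.
- cup_yellow: Sample cup with a yellow screw lid. White tapered cup, 37 mm across at the foot, 45 mm under the lid; the lid is 50 mm across and 10 mm tall, from 48 to 58 mm above the underside; 20 to 80 g. Origin at the centre of its underside, z up. Seated in a well, its lid spans 82 to 92 mm above the bench: grip it from above by the lid.
- cup_blue: Sample cup with a blue screw lid. White tapered cup, 37 mm across at the foot, 45 mm under the lid; the lid is 50 mm across and 10 mm tall, from 48 to 58 mm above the underside; 20 to 80 g. Origin at the centre of its underside, z up. Seated in a well, its lid spans 82 to 92 mm above the bench: grip it from above by the lid.
- cup_green: Sample cup with a green screw lid. White tapered cup, 37 mm across at the foot, 45 mm under the lid; the lid is 50 mm across and 10 mm tall, from 48 to 58 mm above the underside; 20 to 80 g. Origin at the centre of its underside, z up. Seated in a well, its lid spans 82 to 92 mm above the bench: grip it from above by the lid.
- ring_red: Well for the cup with the red lid: flat red plastic ring, 77 mm across with a 57 mm hole, round the mouth of a well of the two fixed aluminium cold blocks. Bore 56 mm, flat floor 34 mm above the bench, ring top (mouth) 56 mm. Origin on the well's axis at floor level, z up: the origin of a seated cup comes here, within 8 mm sideways. Wells of a block lie 96 mm apart. Fixed in an episode.
- ring_yellow: Well for the cup with the yellow lid: flat yellow plastic ring, 77 mm across with a 57 mm hole, round the mouth of a well of the two fixed aluminium cold blocks. Bore 56 mm, flat floor 34 mm above the bench, ring top (mouth) 56 mm. Origin on the well's axis at floor level, z up: the origin of a seated cup comes here, within 8 mm sideways. Wells of a block lie 96 mm apart. Fixed in an episode.
- ring_blue: Well for the cup with the blue lid: flat blue plastic ring, 77 mm across with a 57 mm hole, round the mouth of a well of the two fixed aluminium cold blocks. Bore 56 mm, flat floor 34 mm above the bench, ring top (mouth) 56 mm. Origin on the well's axis at floor level, z up: the origin of a seated cup comes here, within 8 mm sideways. Wells of a block lie 96 mm apart. Fixed in an episode.
- ring_green: Well for the cup with the green lid: flat green plastic ring, 77 mm across with a 57 mm hole, round the mouth of a well of the two fixed aluminium cold blocks. Bore 56 mm, flat floor 34 mm above the bench, ring top (mouth) 56 mm. Origin on the well's axis at floor level, z up: the origin of a seated cup comes here, within 8 mm sideways. Wells of a block lie 96 mm apart. Fixed in an episode.
- ring_black: Spare well, empty at the start: flat black plastic ring, 77 mm across with a 57 mm hole, round the mouth of a well of the two fixed aluminium cold blocks. Bore 56 mm, flat floor 34 mm above the bench, ring top (mouth) 56 mm. Origin on the well's axis at floor level, z up: the origin of a seated cup comes here, within 8 mm sideways. Wells of a block lie 96 mm apart. Fixed in an episode.
- vial_open: An open glass reagent vial with a blue band on its label and no cap, 23 mm in diameter, 44 mm tall, standing loose on the bench beside the two-well block, about 82 mm from that block's middle. Not to be touched. Origin at the centre of its underside, z up. (The black case between the two blocks is 0.15 m tall; its open lid stands behind, beyond x = 0.75.)
Not all that is in view belongs to the job. Leave any grey or orange look-alike of the cup_red alone.

How it is judged:
By the outcome, as a careful person would: the job done as asked, in the order asked, and still so for the second after the job is handed in, with the robot touching nothing.
It also fails if it takes over 144 s, if anything falls off the work surface, if the arm or the gripper's body presses on something with over 40 N, if the wrist force passes 120 N, or if a joint passes its speed limit or range.

## Working session

There is one attempt and no reset: what is moved stays moved. The work goes in short steps, each a Python script; the robot and the scene stay as the last script left them, time stands still between calls to the robot, and variables do not carry over. Pictures are saved under pics/ and viewed, at most 14 in all, crops included, and the job is handed in when it is done.

```bash
mkdir -p pics
python3 - <<'E'
from bench import env,monitor,eyes
import cv2,numpy as np
for n in("top","side"):
    d=eyes.grab_frame(n);cv2.imwrite(f"pics/{n}0.png",d["frame"][:,:,::-1])
    np.savez(f"{n}0.npz",**d)
    print(n,d["mtx"].round(1).tolist(),d["view"].round(3).tolist())
s=monitor.sense();print(s["ee_rot"],s["position"],s["clock"],env.hold_point_z)
E
```

```text
top [[440.1, 0.0, 320.9], [0.0, 440.1, 207.0], [0.0, 0.0, 1.0]] [[-0.288, -0.958, 0.003, 0.156], [-0.82, 0.245, -0.517, 0.434], [0.494, -0.152, -0.856, 1.358], [0.0, 0.0, 0.0, 1.0]]
side [[394.5, 0.0, 317.6], [0.0, 394.5, 201.5], [0.0, 0.0, 1.0]] [[0.951, -0.308, 0.019, -0.48], [-0.196, -0.65, -0.734, 0.158], [0.238, 0.694, -0.679, 1.469], [0.0, 0.0, 0.0, 1.0]]
[ 9.93631033e-01  1.12681068e-01  8.10809154e-05 -5.82894478e-04] [ 0.11753641 -0.51140896  0.19998831] 0.1 0.0187
```

View pics/top0.png

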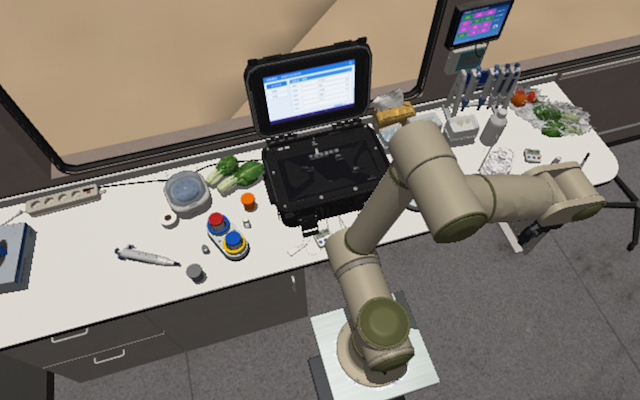

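View pics/side0.png

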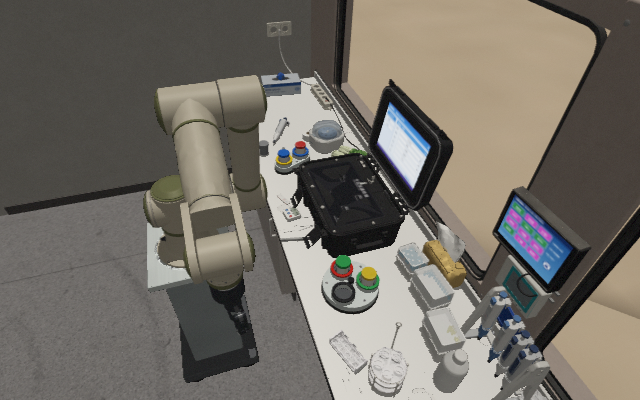

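The side view shows the three-well block at about (350,285): green cup on a red ring (343,265), yellow cup on a green ring (368,278), and the black ring empty (343,293). The two-well block at about (292,155) holds a red cup (300,148) and a blue cup (284,156). In the top view these two are at (217,221) and (234,240). The look-alikes, orange (248,202) and grey (195,272), are not in wells, so I'll leave them alone. Next I'll measure and check enlarged crops.

```bash
cat > h.py <<'E'
import numpy as np,cv2
def rng(hsv,c):
    R={"red":[(0,8),(172,180)],"yellow":[(20,33)],"green":[(50,85)],"blue":[(98,122)]}[c]
    m=0
    for a,b in R: m=m|cv2.inRange(hsv,(a,130,50),(b,255,255))
    return m
def ray(d,px,z):
    px=np.asarray(px,float).reshape(-1,2);V=d["view"];R=V[:3,:3];C=-R.T@V[:3,3]
    r=np.c_[px,np.ones(len(px))]@np.linalg.inv(d["mtx"]).T@R
    return C+r*((z-C[2])/r[:,2])[:,None]
def proj(d,p):
    q=d["view"][:3]@np.r_[p,1];q=d["mtx"]@q;return q[:2]/q[2]
def scan(d,box,zs=(.056,.092)):
    x0,x1,y0,y1=box;hsv=cv2.cvtColor(d["frame"],cv2.COLOR_RGB2HSV)
    for c in("red","yellow","green","blue"):
        m=np.zeros(hsv.shape[:2],np.uint8);m[y0:y1,x0:x1]=rng(hsv,c)[y0:y1,x0:x1]
        n,l,s,ce=cv2.connectedComponentsWithStats(m,connectivity=8)
        for i in range(1,n):
            if s[i,4]<15: continue
            ys,xs=np.nonzero(l==i);o=[]
            for z in zs:
                p=ray(d,np.c_[xs,ys],z)[:,:2]*1000
                (a,b),r=cv2.minEnclosingCircle(p.astype(np.float32));o.append((z,round(a),round(b),round(r)))
            print(c,s[i].tolist(),ce[i].round(1),o)
E
python3 - <<'E'
from h import *
T=dict(np.load("top0.npz"));S=dict(np.load("side0.npz"))
print("top");scan(T,(195,265,200,265));print("side");scan(S,(265,315,138,178));scan(S,(318,385,250,312))
a=cv2.resize(S["frame"][250:315,315:390],None,fx=5,fy=5,interpolation=2)
b=cv2.resize(S["frame"][135:180,260:320],None,fx=6,fy=6,interpolation=2)
c=cv2.resize(T["frame"][185:285,180:270],None,fx=4,fy=4,interpolation=2)
W=np.zeros((730,800,3),np.uint8);W[:325,:375]=a;W[330:600,:360]=b;W[:400,400:760]=c
cv2.imwrite("pics/crop0.png",W[:600,:,::-1])
# black ring in side
g=cv2.cvtColor(S["frame"],cv2.COLOR_RGB2GRAY);m=np.zeros_like(g);m[278:306,325:360]=(g[278:306,325:360]<70)*255
n,l,s,ce=cv2.connectedComponentsWithStats(m)
for i in range(1,n):
    if s[i,4]>15:
        ys,xs=np.nonzero(l==i);print("black",s[i],cv2.minEnclosingCircle((ray(S,np.c_[xs,ys],.056)[:,:2]*1000).astype(np.float32)))
E
```

```text
top
red [209, 213, 14, 13, 146] [215.5 218.9] [(0.056, 557, 379, 26), (0.092, 535, 376, 25)]
yellow [223, 235, 23, 19, 126] [234.6 246.3] [(0.056, 447, 335, 38), (0.092, 428, 333, 37)]
blue [207, 216, 22, 18, 115] [219.1 227.1] [(0.056, 534, 375, 37), (0.092, 512, 371, 36)]
blue [226, 231, 15, 15, 177] [232.8 238.1] [(0.056, 466, 334, 27), (0.092, 446, 332, 27)]
side
red [296, 141, 9, 8, 58] [300.  144.7] [(0.056, 554, 426, 30), (0.092, 540, 376, 29)]
yellow [276, 155, 16, 10, 58] [283.6 160.7] [(0.056, 452, 337, 39), (0.092, 442, 290, 38)]
blue [293, 147, 15, 10, 54] [299.9 152.6] [(0.056, 542, 374, 39), (0.092, 528, 326, 38)]
blue [278, 149, 11, 9, 75] [283.2 153. ] [(0.056, 461, 383, 32), (0.092, 450, 334, 31)]
red [331, 261, 22, 17, 116] [340.9 271.1] [(0.056, 487, -311, 38), (0.092, 475, -336, 37)]
yellow [361, 267, 16, 14, 168] [368.4 273.4] [(0.056, 567, -359, 28), (0.092, 552, -383, 27)]
green [336, 255, 15, 14, 165] [342.9 261.5] [(0.056, 501, -286, 29), (0.092, 489, -312, 28)]
green [357, 272, 22, 18, 111] [367.1 283. ] [(0.056, 553, -381, 38), (0.092, 539, -404, 37)]
black [332 278  23  25 239] ((468.32452392578125, -392.3570556640625), 51.69751739501953)
black [325 297   8   9  21] ((403.43756103515625, -419.9739990234375), 17.889245986938477)
```

View pics/crop0.png

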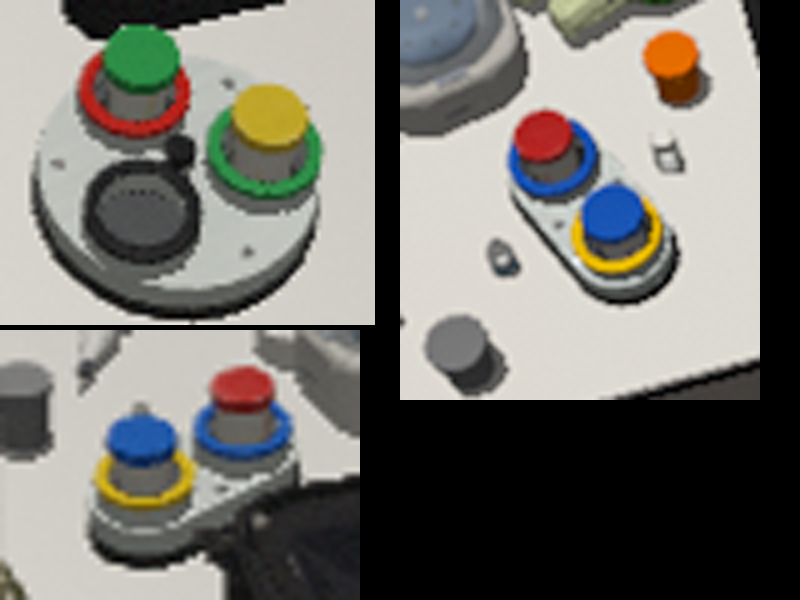

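The crops confirm the layout: red lid in the blue ring, blue lid in the yellow ring, green lid in the red ring, yellow lid in the green ring, black ring empty. Ring radii come out at 37–39 mm against 38.5 expected, and the spacings at 96–97 mm. I'll check the case edges and IK, then start by parking red.

```bash
cat >> h.py <<'E'
UP=.26;GZ=.062
W=dict(blue=(538,375),yellow=(449.5,336),red=(484.5,-311),green=(550.5,-381),black=(458,-402))
L=dict(red=(537,376),blue=(448,333),green=(486,-313),yellow=(549,-384))
FL=dict(blue=113.8,yellow=113.8) # finger line angle, deg
def refl():
    c=np.mean([W[k] for k in("red","green","black")],0)
    for k in("red","green","black"):
        v=np.array(W[k])-c;FL[k]=np.degrees(np.arctan2(v[1],v[0]))+90
refl()
def quat(a): a=np.radians(a)/2;return [np.cos(a),np.sin(a),0,0]
def P(xy,z): return [xy[0]/1000,xy[1]/1000,z]
def best(kin,xy,fl):
    """finger line at fl; yaw choice keeping the last joint mid-range"""
    o=[]
    for k in(-90,90,270):
        q=quat(fl+k);j=[kin.ik(P(xy,z),q) for z in(UP,GZ)]
        if all(x is not None for x in j): o.append((max(abs(x[5]) for x in j),q,j))
    return min(o,key=lambda t:t[0])
E
python3 - <<'E'
from h import *
from bench import kinematics
T=dict(np.load("top0.npz"));S=dict(np.load("side0.npz"))
print("case top L edge",ray(T,[(262,150),(283,222)],.15).round(3).tolist())
print("case top R edge/corners in side",ray(S,[(298,170),(365,157),(328,247),(402,212)],.15).round(3).tolist())
print("vials",ray(T,[(205,251),(247,225)],0).round(3).tolist())
for k in W:
    r=best(kinematics,W[k],FL[k]);print(k,round(FL[k]),np.round(r[1],2),np.round(r[2][1],2))
E
```

```text
case top L edge [[0.731, 0.163, 0.15], [0.425, 0.163, 0.15]]
case top R edge/corners in side [[0.461, 0.127, 0.15], [0.751, 0.132, 0.15], [0.445, -0.286, 0.15], [0.749, -0.209, 0.15]]
vials [[0.475, 0.44, 0.0], [0.534, 0.28, 0.0]]
blue 114 [-0.21  0.98  0.    0.  ] [ 0.43  0.72  1.23 -0.    1.19 -1.56]
yellow 114 [-0.21  0.98  0.    0.  ] [ 0.43  0.53  1.56 -0.    1.05 -1.55]
red 194 [0.62 0.79 0.   0.  ] [-0.77  0.56  1.51 -0.    1.07 -1.01]
green 73 [-0.99  0.15  0.    0.  ] [-0.78  0.75  1.17 -0.    1.22  1.09]
black -47 [0.93 0.37 0.   0.  ] [-0.91  0.63  1.4  -0.    1.12 -0.1 ]
```

```bash
cat >> h.py <<'E'
def pick(env,kin,mon,xy,fl):
    q=best(kin,xy,fl)[1]
    env.release();env.reach(P(xy,UP),q)
    env.movel(P(xy,GZ+.04),velocity=.15)
    if env.movel(P(xy,GZ),velocity=.05,guard=10): print("pick guard hit",mon.sense()["position"])
    env.close_gripper(40);s=mon.sense();print("gap",s["finger_gap"],"F",s["gripper_force"])
    env.movel(P(xy,UP),velocity=.15)
    s=mon.sense();print("lift gap",s["finger_gap"],"fz",s["contact_force"],"t",s["clock"])
def place(env,kin,mon,xy,fl):
    q=best(kin,xy,fl)[1];env.reach(P(xy,UP),q)
    env.movel(P(xy,GZ+.03),velocity=.15)
    env.movel(P(xy,GZ+.008),velocity=.05)
    hit=env.movel(P(xy,GZ-.003),velocity=.015,guard=4)
    s=mon.sense();print("down",hit,s["position"],"F",s["contact_force"])
    return s["position"][2]
def leave(env,mon,xy):
    env.release();env.movel(P(xy,UP),velocity=.15);print("t",mon.sense()["clock"])
E
python3 - <<'E'
from h import *
from bench import env,kinematics,monitor,eyes
pick(env,kinematics,monitor,L["red"],FL["blue"])
T=eyes.grab_frame("top");S=eyes.grab_frame("side");np.savez("t1.npz",**T)
print("right block from top")
c=proj(T,[.5,-.36,.07]);x,y=map(int,c);print(c)
scan(T,(x-45,x+45,y-40,y+40))
a=cv2.resize(T["frame"][y-45:y+45,x-60:x+60],None,fx=5,fy=5,interpolation=2)
cv2.imwrite("pics/r1.png",a[:,:,::-1])
cv2.imwrite("pics/l1.png",np.vstack([cv2.resize(d["frame"][y:y+100,x:x+160],None,fx=3,fy=3)[:,:,::-1] for d,x,y in((T,140,130),(S,220,80))])[:600])
E
```

```text
gap -0.0023907194085545534 F 0.0
lift gap -0.00412072744924395 fz [-0.0820534  -1.25432236 -0.36231523] t 8.125
right block from top
[419.23308454 179.36418759]
red [398, 181, 21, 17, 109] [406.7 191.2] [(0.056, 482, -312, 40), (0.092, 461, -297, 39)]
yellow [414, 159, 14, 12, 125] [420.5 164.6] [(0.056, 569, -398, 27), (0.092, 547, -380, 26)]
green [403, 163, 26, 26, 236] [412.8 178.8] [(0.056, 524, -357, 62), (0.092, 503, -341, 60)]
```

View pics/r1.png

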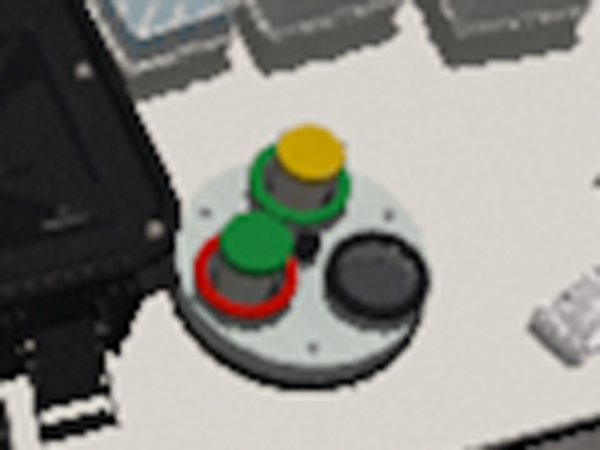

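View pics/l1.png

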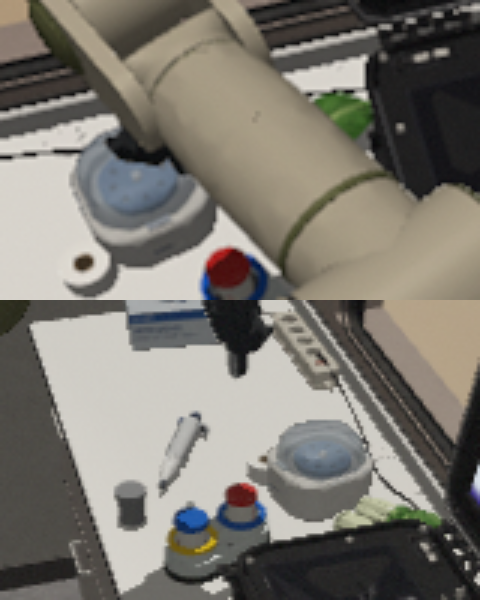

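The close-up shows the right block clearly, with black free. The second picture shows the red cup still seated at side (300,147) while the gripper hangs shut and empty above it. The grasp missed, so I'll check where the tool actually is.

Run:
```python
from h import *
from bench import env,kinematics,monitor,eyes
s=monitor.sense();print(s["position"],s["ee_rot"],s["finger_gap"],s["joints"])
S=eyes.grab_frame("side");T=dict(np.load("t1.npz"))
p=s["position"]
for d in(S,T): print("tcp px",proj(d,p),"flange-ish",proj(d,p+[0,0,.1]))
print("gz px side",proj(S,[.537,.376,.092]))
scan(S,(265,320,135,178))
scan(T,(195,265,200,265))
x,y=map(int,proj(S,p));cv2.imwrite("pics/g2.png",cv2.resize(S["frame"][y-45:y+75,x-60:x+60],None,fx=5,fy=5,interpolation=2)[:,:,::-1])
```

```text
[0.53681461 0.37592827 0.25925724] [-2.06197459e-01  9.78510184e-01 -1.52006667e-04 -6.36513267e-04] 0.003345598486886969 [ 4.32523505e-01  5.96028453e-01  9.24967496e-01 -1.25609229e-05
  1.62190547e+00 -1.55364816e+00]
tcp px [298.79219643 111.98234648] flange-ish [298.46996473  90.27126506]
tcp px [203.9481335  191.27534781] flange-ish [196.1013305  172.12938896]
gz px side [299.31153642 144.6097186 ]
red [296, 141, 9, 8, 60] [300.  144.8] [(0.056, 552, 426, 30), (0.092, 538, 376, 29)]
yellow [276, 156, 16, 9, 52] [284.1 161.1] [(0.056, 453, 334, 37), (0.092, 442, 287, 36)]
blue [293, 147, 15, 10, 47] [300.3 152.9] [(0.056, 542, 374, 39), (0.092, 528, 326, 38)]
blue [279, 149, 10, 9, 71] [283.4 153.2] [(0.056, 462, 383, 31), (0.092, 451, 334, 30)]
red [209, 213, 14, 13, 142] [215.4 218.9] [(0.056, 557, 380, 26), (0.092, 535, 377, 25)]
blue [207, 216, 22, 18, 107] [218.7 227.1] [(0.056, 534, 375, 37), (0.092, 512, 371, 36)]
```

View pics/g2.png

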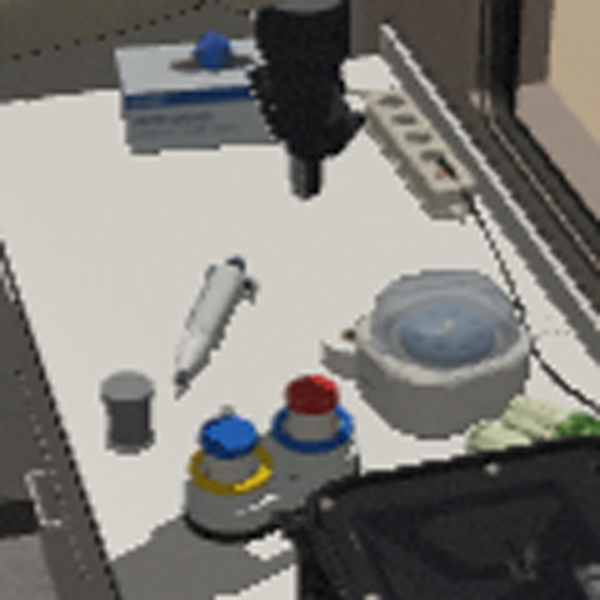

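The side crop shows the shut fingertips at about pixel (299,105), while the reported TCP projects to (299,112). That puts the tips roughly 30 mm higher than reported. I'll triangulate the tip with both cameras.

Run:
```python
from h import *
from bench import env,kinematics,monitor,eyes
q=best(kinematics,L["blue"],FL["yellow"])[1]
p0=[.43,.50,.2]
env.reach(p0,q)
ims=[]
for n in("top","side"):
    d=eyes.grab_frame(n);s=monitor.sense();u=proj(d,s["position"]);x,y=map(int,u);print(n,u,"crop origin",x-35,y-40, "dpx/dz.03",proj(d,s["position"]+[0,0,.03])-u)
    np.savez(f"g3{n}.npz",**d)
    im=cv2.resize(d["frame"][y-40:y+30,x-35:x+35],None,fx=5.5,fy=5.5,interpolation=2);cv2.drawMarker(im,(int((u[0]-x+35.5)*5.5),int((u[1]-y+40.5)*5.5)),(255,0,0),0,12,1);ims.append(im)
print(s["position"],s["finger_gap"],s["clock"])
cv2.imwrite("pics/g3.png",np.hstack(ims)[:,:,::-1])
```

```text
top [172.94952063 239.78587099] crop origin 137 199 dpx/dz.03 [-2.89605279 -4.6107585 ]
side [269.08364638 113.33082155] crop origin 234 73 dpx/dz.03 [-0.4321677  -5.95213034]
[0.43175148 0.4989346  0.20087688] -0.001611865277478084 9.1083
```

View pics/g3.png

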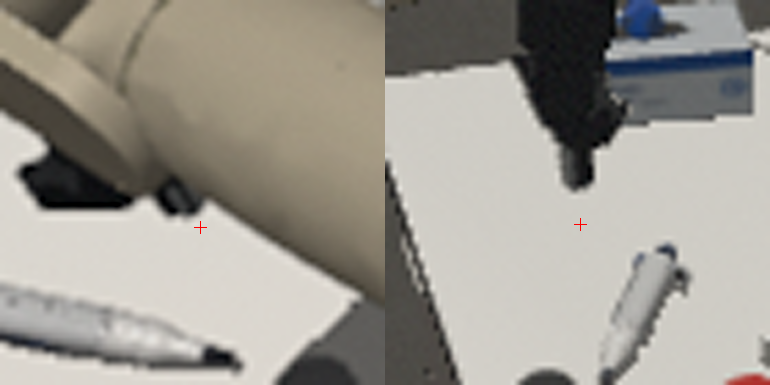

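The tip marker check shows the visible fingertip about 6.5 px above the projected TCP in the side view, at (268.5,106.8). In the top view it is up and to the left, at (169.5,237.2). I'll triangulate this and measure the tip length with a light guarded touch on a clear patch of bench.

Run:
```python
from h import *
from bench import env,kinematics,monitor,eyes
T=dict(np.load("g3top.npz"));S=dict(np.load("g3side.npz"))
X=cv2.triangulatePoints(T["mtx"]@T["view"][:3],S["mtx"]@S["view"][:3],np.array([[169.5],[237.2]]),np.array([[268.5],[106.8]]))
print("tip",(X[:3]/X[3]).ravel(),"reported",[.432,.499,.201])
T0=dict(np.load("top0.npz"));S0=dict(np.load("side0.npz"))
# find clear white bench discs (r 4 cm) left of the block
best_=[]
for x in np.arange(.30,.66,.02):
  for y in np.arange(.30,.66,.02):
    if not .45<np.hypot(x,y)<.7: continue
    ang=np.linspace(0,6.28,24);v=[]
    for r in(.0,.02,.04,.055):
      for a in ang:
        u=proj(T0,[x+r*np.cos(a),y+r*np.sin(a),0]).astype(int);v.append(int(T0["frame"][u[1],u[0]].min()))
    best_.append((min(v),round(x,2),round(y,2)))
print(sorted(best_)[-12:])
```

```text
tip [0.42910404 0.50228228 0.22987318] reported [0.432, 0.499, 0.201]
[(47, np.float64(0.48), np.float64(0.46)), (47, np.float64(0.5), np.float64(0.46)), (47, np.float64(0.5), np.float64(0.48)), (48, np.float64(0.38), np.float64(0.34)), (52, np.float64(0.46), np.float64(0.44)), (55, np.float64(0.46), np.float64(0.48)), (65, np.float64(0.48), np.float64(0.5)), (68, np.float64(0.38), np.float64(0.38)), (78, np.float64(0.42), np.float64(0.54)), (87, np.float64(0.38), np.float64(0.56)), (93, np.float64(0.48), np.float64(0.48)), (136, np.float64(0.38), np.float64(0.58))]
```

The triangulated tip is 29 mm above the reported TCP, with only about 4 mm of sideways difference. Next I'll touch the bench at the clear spot (0.38, 0.58).

Run:
```python
from h import *
from bench import env,kinematics,monitor
q=best(kinematics,L["blue"],FL["yellow"])[1]
env.reach([.38,.58,.12],q);env.movel([.38,.58,.03],velocity=.1,guard=8)
print(monitor.sense()["position"][2])
h=env.movel([.38,.58,-.045],velocity=.02,guard=5);s=monitor.sense();print(h,s["position"],s["contact_force"],s["finger_gap"])
env.movel([.38,.58,.15]);print(monitor.sense()["clock"])
```

```text
0.030871095911995126
True [ 0.37995536  0.57998771 -0.03069509] [-0.82072481 -1.33665859  4.66624943] 0.001373656321101286
14.725
```

Contact came at reported z = −30.7 mm on the bench (z = 0), so the real tips stand 30.5 mm higher than reported. This agrees with the triangulation. I'll correct the heights and retry.

```bash
sed -i 's/^UP=.26;GZ=.062/UP=.24;GZ=.0315/' h.py
python3 - <<'E'
from h import *
from bench import env,kinematics,monitor,eyes
pick(env,kinematics,monitor,L["red"],FL["blue"])
S=eyes.grab_frame("side");T=eyes.grab_frame("top")
cv2.imwrite("pics/p1.png",np.hstack([cv2.resize(S["frame"][70:190,240:340],None,fx=4,fy=4),cv2.resize(T["frame"][160:280,160:260],None,fx=4,fy=4)])[:,:,::-1])
E
```

```text
gap 0.5694377795125132 F 41.208776235580444
lift gap 0.5719160643592617 fz [ 0.30717156  0.22308183 -0.15192337] t 20.7667
```

View pics/p1.png

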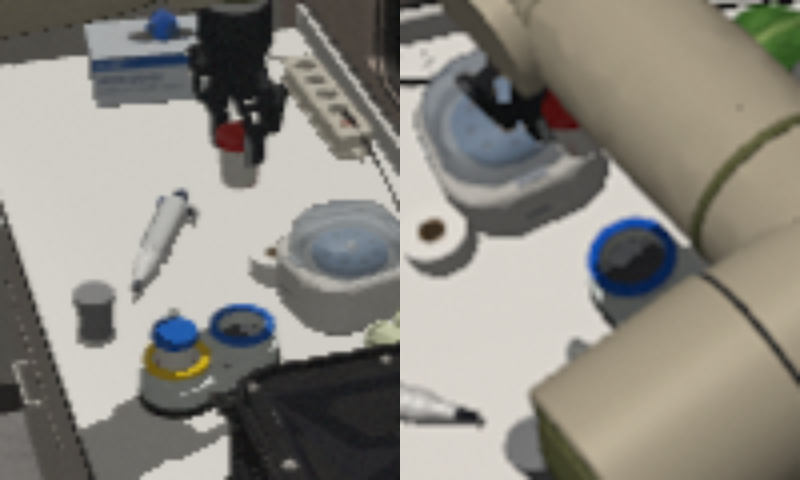

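The red cup is held upright by its lid (gap about 48 mm), and the blue ring is empty at side (301,161). I'll check the black well from the crop centres, top (434.4,189.2) and side (343.4,292.4), and then place.

Run:
```python
from h import *
from bench import env,kinematics,monitor,eyes
a=ray(dict(np.load("t1.npz")),[(434.4,189.2)],.056)[0];b=ray(dict(np.load("side0.npz")),[(343.4,292.4)],.056)[0]
print("black",a,b)
m=(a+b)[:2]*500
assert np.hypot(*(m-W["black"]))<7,m
z=place(env,kinematics,monitor,W["black"],FL["black"])
if abs(z-GZ)<.005:
    leave(env,monitor,W["black"])
    pick(env,kinematics,monitor,L["blue"],FL["yellow"])
    T=eyes.grab_frame("top");np.savez("t2.npz",**T);S=eyes.grab_frame("side");np.savez("s2.npz",**S)
    scan(T,(390,450,150,210));print("side");scan(S,(318,385,250,312));scan(S,(285,315,138,178))
    cv2.imwrite("pics/p2.png",np.hstack([cv2.resize(T["frame"][140:220,380:460],None,fx=5,fy=5),cv2.resize(S["frame"][245:325,310:390],None,fx=5,fy=5)])[:,:,::-1])
```

```text
black [ 0.45243851 -0.40191031  0.056     ] [ 0.45935466 -0.40417165  0.056     ]
down True [ 0.45802215 -0.40204332  0.03193343] F [-1.51706202  0.59979741  4.88228409]
t 28.1
gap 0.5667935254885091 F 40.98256587982178
lift gap 0.5656545108509554 fz [0.71663925 0.6441438  0.51772729] t 35.1167
red [431, 178, 14, 12, 131] [437.2 183.7] [(0.056, 471, -422, 26), (0.092, 451, -404, 25)]
red [398, 181, 21, 17, 108] [406.6 191.3] [(0.056, 482, -311, 39), (0.092, 462, -296, 38)]
yellow [414, 159, 14, 12, 125] [420.5 164.6] [(0.056, 569, -398, 27), (0.092, 547, -380, 26)]
green [403, 163, 26, 26, 236] [412.8 178.8] [(0.056, 524, -357, 62), (0.092, 503, -341, 60)]
side
red [331, 261, 22, 17, 116] [340.9 271.1] [(0.056, 487, -311, 38), (0.092, 475, -336, 37)]
red [336, 280, 16, 14, 182] [343.5 286.3] [(0.056, 468, -382, 27), (0.092, 457, -405, 26)]
yellow [361, 267, 16, 14, 167] [368.5 273.3] [(0.056, 567, -359, 28), (0.092, 553, -383, 27)]
green [336, 255, 15, 14, 165] [342.9 261.5] [(0.056, 501, -286, 29), (0.092, 489, -312, 28)]
green [357, 272, 22, 18, 109] [367.2 283. ] [(0.056, 553, -381, 38), (0.092, 539, -404, 37)]
yellow [285, 154, 7, 11, 34] [288.2 159.1] [(0.056, 462, 336, 38), (0.092, 451, 288, 36)]
blue [293, 146, 15, 11, 69] [300.  151.3] [(0.056, 540, 377, 40), (0.092, 526, 328, 39)]
```

View pics/p2.png

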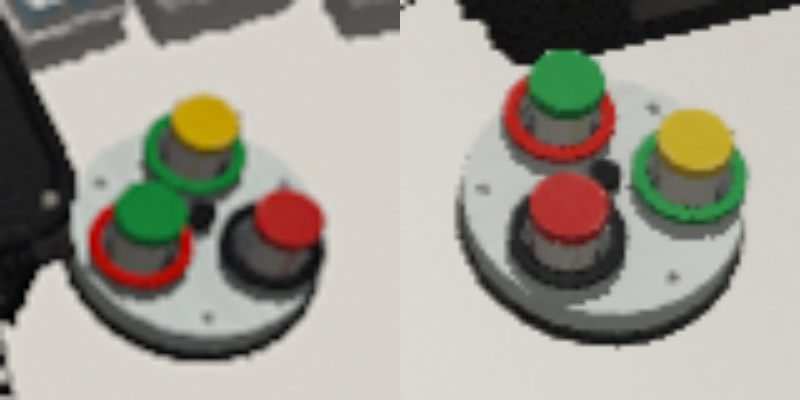

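The red cup is seated in the black ring at about (454,−404) mm, with its neighbours untouched, and blue is in the gripper. On with blue to blue and yellow to yellow.

Run:
```python
from h import *
from bench import env,kinematics,monitor,eyes
def go(w):
    z=place(env,kinematics,monitor,W[w],FL[w]);assert abs(z-GZ)<.005;leave(env,monitor,W[w])
go("blue")
pick(env,kinematics,monitor,(549.5,-382),FL["green"])
assert monitor.sense()["finger_gap"]>.5
S=eyes.grab_frame("side");T=eyes.grab_frame("top")
go("yellow")
cv2.imwrite("pics/p3.png",np.hstack([cv2.resize(T["frame"][190:270,185:265],None,fx=5,fy=5),cv2.resize(S["frame"][230:310,310:390],None,fx=5,fy=5)])[:,:,::-1])
scan(T,(195,265,200,265))
T=eyes.grab_frame("top");scan(T,(390,450,150,210))
```

```text
down True [0.53813704 0.37513514 0.03193743] F [ 0.17666873 -0.1690471   4.45055933]
t 40.175
gap 0.5676785871992813 F 41.18657112121582
lift gap 0.5691278842289187 fz [ 0.40086931 -0.02730314 -0.83935225] t 47.2667
down True [0.44969356 0.33603143 0.03191894] F [-0.83616577 -0.76551049  4.51621387]
t 54.4083
yellow [223, 233, 23, 21, 180] [234.  243.1] [(0.056, 448, 335, 38), (0.092, 428, 333, 37)]
blue [207, 212, 22, 22, 285] [216.9 222.1] [(0.056, 542, 376, 44), (0.092, 520, 372, 43)]
red [431, 178, 14, 12, 131] [437.2 183.7] [(0.056, 471, -422, 26), (0.092, 451, -404, 25)]
red [398, 181, 21, 17, 108] [406.6 191.3] [(0.056, 482, -311, 39), (0.092, 462, -296, 38)]
green [403, 162, 26, 27, 264] [413.7 177.2] [(0.056, 529, -358, 66), (0.092, 508, -342, 64)]
```

View pics/p3.png

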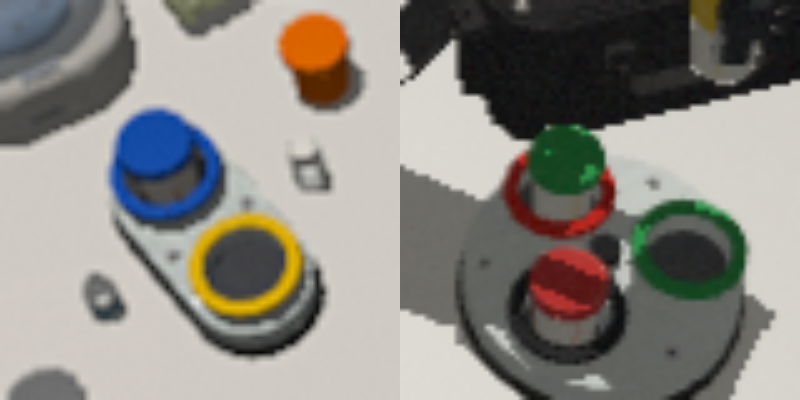

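Blue is seated upright in the blue ring at top (216,219), with the vial at (205,250) unmoved, and the green ring is now empty. Now green to green and red to red.

Run:
```python
from h import *
from bench import env,kinematics,monitor,eyes
def go(w):
    z=place(env,kinematics,monitor,W[w],FL[w]);assert abs(z-GZ)<.005;leave(env,monitor,W[w])
for xy,f,w in((L["green"],"red","green"),((455,-403),"black","red")):
    pick(env,kinematics,monitor,xy,FL[f]);assert monitor.sense()["finger_gap"]>.5
    go(w)
env.reach([.3,-.45,.3],quat(FL["red"]-90) if False else monitor.sense()["ee_rot"])
S=eyes.grab_frame("side");T=eyes.grab_frame("top");s=monitor.sense();print(s["position"],s["clock"])
np.savez("tf.npz",**T);np.savez("sf.npz",**S)
f=lambda d,x,y:cv2.resize(d["frame"][y:y+75,x:x+100],None,fx=4,fy=4)
cv2.imwrite("pics/f.png",np.vstack([np.hstack([f(T,175,195),f(T,375,140)]),np.hstack([f(S,250,125),f(S,300,245)])])[:,:,::-1])
# lid-top centres: fit from pixel component, both cameras
for k in("red","yellow","green","blue"):
    for n,d in(("T",T),("S",S)):
        print(k,n,"expected lid px",proj(d,[W[k][0]/1000,W[k][1]/1000,.092]).round(1))
```

```text
gap 0.5693085125430182 F 40.7474684715271
lift gap 0.5673839137382473 fz [ 0.13734299 -0.23088339  0.08707772] t 61.1917
down True [ 0.55067286 -0.38107217  0.03201161] F [0.77686667 0.25317979 5.26055238]
t 67.4917
gap 0.5718887956171419 F 40.761385560035706
lift gap 0.571701779090349 fz [ 0.1931775  -0.43944484 -0.98839997] t 73.0083
down True [ 0.48460199 -0.31114239  0.03196844] F [-0.41936451  0.69105787  4.52591623]
t 78.3583
[ 0.30109692 -0.4491982   0.29952678] 79.4
red T expected lid px [409.5 182.5]
red S expected lid px [341.3 261.4]
yellow T expected lid px [231.6 237.4]
yellow S expected lid px [282.8 152.8]
green T expected lid px [420.2 163.7]
green S expected lid px [368.  273.1]
blue T expected lid px [215.3 218. ]
blue S expected lid px [299.6 144.7]
```

View pics/f.png

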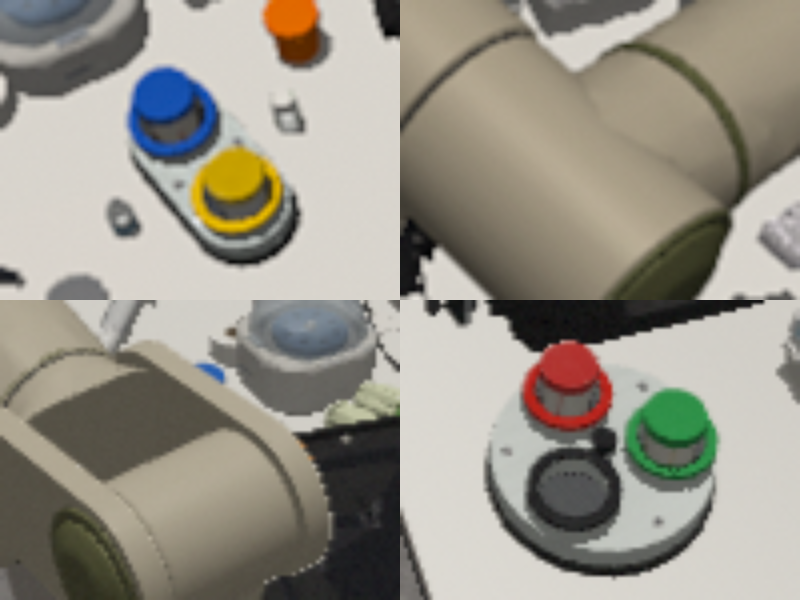

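The right block shows red in red and green in green, with black empty. The left block shows blue in blue and yellow in yellow. I'll move the arm clear and check the yellow cup's centring, since its lid looks slightly off to one side at top (234,238).

Run:
```python
from h import *
from bench import env,monitor,eyes
env.set_joints([-1.568,0.313,1.498,0,1.331,-0.223])
S=eyes.grab_frame("side");T=dict(np.load("tf.npz"))
scan(T,(195,265,200,265),(.056,));print("side");scan(S,(265,315,138,178),(.056,))
for n,p in(("yellow lid T",(233.9,238.2)),("blue lid T",(215.8,218.2))): print(n,ray(T,[p],.092)[0])
W_=[cv2.resize(T["frame"][205:260,200:260],None,fx=6,fy=6,interpolation=2),cv2.resize(S["frame"][130:185,260:320],None,fx=6,fy=6,interpolation=2)]
cv2.imwrite("pics/f2.png",np.hstack(W_)[:,:,::-1])
```

```text
yellow [223, 232, 23, 22, 300] [233.7 241.8] [(0.056, 450, 335, 40)]
blue [207, 212, 22, 22, 284] [216.9 222.1] [(0.056, 542, 376, 44)]
side
yellow [276, 150, 16, 15, 128] [283.3 156.8] [(0.056, 453, 354, 55)]
blue [293, 141, 15, 16, 122] [300.1 148. ] [(0.056, 546, 397, 61)]
yellow lid T [0.44446627 0.3292362  0.092     ]
blue lid T [0.53676716 0.37340065 0.092     ]
```

View pics/f2.png

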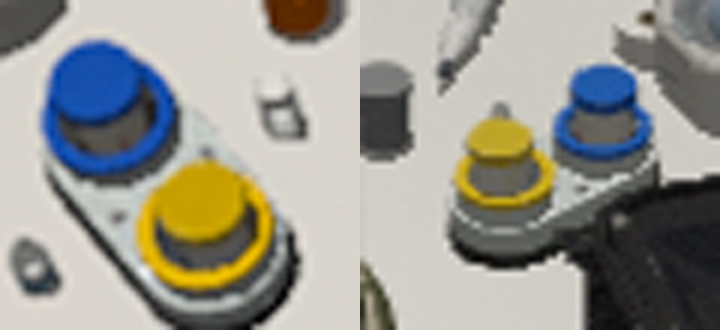

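All four cups stand upright in their matching wells, and the vial at top (205,250) is unmoved. Lid centres against the well axes:
- Red, green and blue are within 1 px.
- Yellow is about 1.5 px off in the top view and 0.6 px in the side view, or 3–5 mm, which is inside the 8 mm tolerance.

Handing in.

```bash
python3 -c "
from bench import job
print(job.hand_in())"
```

```text
the job is handed in; nothing more can be done
None
```

I handed the job in with all four cups seated upright in the wells matching their lids, the black well empty and the blue-label vial undisturbed; the yellow cup sits 3–5 mm off centre, inside the 8 mm allowed, and the first grasp closed on nothing without moving the cup.

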